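# Unlatch a battery pack from its charging dock and stow it

## Task

Take the black battery pack out of the grey charging dock and stand it upright in the empty storage cup. Its hook is undercut: squeeze the grey sprung tab on its side and press the pack down only until you feel the tab snap in (how far differs each time), then keep it squeezed and draw the pack straight up. Do it gently, without squeezing hard, driving the pack on into the stop or wrenching it, and leave the other things alone.

Things in the scene. Friction and masses are not known exactly. Their poses are not given: they have to be found in the camera images.
- pack_center (a point): centre of the black battery pack, a block 60 (x) by 40 (y) by 108 mm tall (z up), about 0.3 kg, 54 mm above its underside. The grey sprung tab is on its +y side, a rubber grip patch 20 mm to -y. At the start it stands latched in the dock, its lowest 40 mm inside. Squeezing along y across tab pad and patch (50 mm; 41 mm with the tab in) presses the tab and holds the pack
- pack_tab (a joint): travel of the tab, m: 0 out, 0.009 fully in; sprung, 6 N to start, 10 N at the end. Its hook has an upturned lip behind the dock's strike, so with the pack at rest it moves in only 2 to 3 mm. Kept squeezed while the pack is pushed down far enough (3.5 to 10 mm), it snaps in by itself and the fingers close 6 to 7 mm further; from 0.007 on the pack can rise
- dock_mouth (a point): centre of the mouth of the fixed grey charging dock, 60 mm above the worktop, z up, axes as the pack's, latch slot at +y; pocket 63 by 43 mm, 1.5 mm play a side; outside 73 by 67 mm. A plate lifts the pack with 8 to 12 N. As the tab snaps in, fingers that stay put shove the pack against a wall: yield along y (up to 5 mm) to ease it. Before the snap keep pack on dock below 60 N; squeeze with 20 to 25 N
- cup_floor (a point): centre of the inner floor of the fixed grey open storage cup, 5 mm above the worktop, z up; pocket 68 mm (x) by 50 mm (y), walls 17 mm high, 5 mm thick, on a foot 100 by 82 mm. The pack stands in it with its 60 mm side along the cup's x, either way round; the tab's hook, 20 mm above the pack's underside, clears the walls
- tab_pad (a point): centre of the outer face of the tab's ribbed thumb pad, 24 mm wide and 30 mm high: 27 mm above and 30 mm to +y of the pack's centre with the tab out, 21 mm to +y with it in. Axes as the pack's
- strike_bar (a point): middle of the lower edge of the fixed steel bar in the latch slot on the dock's +y side, 50 mm above the worktop; the tab's hook is caught under it at the start. Hidden beside it is an adjustable strike, set differently each time: how far the pack must go down to unhook (3.5 to 10 mm) can only be felt; a hard stop comes 1 mm lower. Once the tab is in, more than 45 N of pack on dock is too much
- relay: small cream block relay, 28 x 49 x 24 mm, origin at its underside; bystander, leave alone
- choke_a: small ring-shaped wound choke, 33 mm across and 14 mm high, origin at its underside; bystander, leave alone
- estop_a: emergency stop button on its block, 64 x 70 x 67 mm, standing, origin at its underside; bystander, leave alone
There are look-alikes about, which are no part of the job. Of the things that look like the part that bears cup_floor, the larger one is meant.

How it is judged:
By the outcome, as a careful person would: the job done as asked, in the order asked, and still so for the second after the job is handed in, with the robot touching nothing.
It also fails if it takes over 53 s, if anything falls off the work surface, if the arm or the gripper's body presses on something with over 40 N, if the wrist force passes 120 N, or if a joint passes its speed limit or range.

## Robot

A 6-joint arm with a two-finger parallel gripper is mounted at the origin on a cart in front of the work surface, level with it; the furniture and walls round the work are solid. World frame = base frame: x ahead of the robot, y to its left, z up, the work surface at z = 0. Lengths are in mm, angles in rad, forces in N, time in s.
With the tool pointing down it reaches from about 400 to 925 mm from the base axis. Payload 12.5 kg.
Tool frame: the origin (TCP) lies on the centre line of the jaws, within the pads' length; the fingertips stand 14 mm ahead of it and the grasp point (between the pads) lies 5 mm behind it; z points along the fingers, y is the direction in which the jaws open and shut (so a half turn about z gives the same grasp; the last joint's range is limited). The gripper opens to 95 mm and grips with 3 to 60 N. Pads are 20 mm wide; open, the fingers measure 119 mm over their backs; the gripper's body (75 mm by 180 mm) begins 59 mm behind the grasp point.
Start: joints at [1.172, 0.491, 1.559, -0, 1.092, -0.106], TCP at [180.379, 598.422, 228.661] pointing down, gripper open.
Joint ranges: [-3.1, 3.1], [-0.84, 2.19], [0.05, 2.79], [-1.13, 4.28], [0.06, 2.93], [-2.69, 2.69]. Speed limits (rad/s): [2.22, 2.22, 2.79, 3.14, 3.14, 3.14].

## Interface

Orientations are given as [roll, pitch, yaw] about the fixed x, y, z axes, in that order (R = Rz(yaw) Ry(pitch) Rx(roll)).
In Python, from cell import * gives the robot as it stands.
- The arm moves only by the tool play_rows, never from a script. Its argument "moves" is a list of rows, each a list of 7 numbers: the shift along the tool's x, y, z in m, then the turn, a rotation vector about the tool's x, y, z in rad, then the opening in per cent of the stroke, from 0 (shut) to 100 (fully open). In form: [[tx, ty, tz, ax, ay, az, claw], ...]. A call has 1 to 8 rows; each row shifts and turns the pose as measured when the row begins, along the tool's axes as they then stand; what a row does not reach is not made up. A row lasts 1/10 s, in which the tool goes at most 50 mm and 8.59 degrees, less where a joint would pass 70% of its speed; a pose out of reach is approached as far as the arm can. A call is refused whole if a number of a shift passes 0.05 or a number of a turn 0.15, either way. A call with a gripper value outside its range is refused whole. The fingers move at their own pace and stop on an object; the grip force is fixed at half the most. Time passes only in rows, so rows that do not move let the fingers close. It gives the time, the measured TCP pose, the force and the opening at its end, in the units of the state.
- state(): the state, without advancing time (a new reading comes with each control period).
- read_camera(name): name is "side" or "top"; returns a dict with "img" (480x640x3 uint8, red, green, blue), "fx", "fy", "cx", "cy" (pixels), "R" (3x3) and "t" (3): a world point X has camera coordinates R X + t. Camera axes: x right, y down, z forward; pixel columns grow to the right and rows downward; lengths in mm; the calibration is good to about 2 mm. A picture is of the moment at which its call begins. There is no depth.
- job_done(): hands the job in, once; it reports no verdict.
The state is a dict: "t": time; "joints": joint angles; "qvel": joint speeds; "tau": joint torques, N m; "eef_pos": TCP position; "tcp_rot": TCP orientation; "ft_force": force on the tool from outside, world axes, zero at the start; "moment": the same for the moment, N m; "opening": opening from 0.0 (shut) to 1.0 (fully open).
Only numpy, scipy, OpenCV 4.12 (cv2) and the standard library are available. Lean on these libraries where they do the work, as an engineer would, in place of code of your own. Each camera call takes 0.05 s, during which the arm holds its last target.

## Working session

There is one attempt and no reset: what is moved stays moved. The work goes in short steps, Python scripts to look and compute and a tool call to move; the robot and the scene stay as the last step left them, time stands still between calls to the robot, and variables do not carry over. Pictures are saved under pics/ and viewed, and the job is handed in when it is done.

Besides the shell and the picture viewer there is one more tool, called after "Emit:" as name(argument=value, ...) on one line, values as JSON. play_rows: Moves the arm, as the interface text tells. Its arguments: {"type":"object","properties":{"moves":{"type":"array"}},"required":["moves"]}

```bash
mkdir -p pics; ls; python3 - <<'E'
from cell import *
import cv2
print(state())
for n in("side","top"):
    c=read_camera(n); cv2.imwrite(f"pics/{n}0.png",c["img"][:,:,::-1]); print(n,{k:c[k] for k in c if k!="img"})
E
```

```text
pics
{'t': 0.0, 'joints': array([ 1.17238842e+00,  4.91556953e-01,  1.55947654e+00, -2.99563891e-05,
        1.09168735e+00, -1.05605204e-01]), 'qvel': array([ 1.67173592e-04, -4.81460838e-04,  1.45772696e-05,  9.52647634e-04,
       -7.02776197e-04, -2.26032017e-03]), 'tau': array([ 1.23296148e-03, -6.12634563e+01, -2.58188868e+01,  6.92810118e-02,
        4.81332676e-02, -1.10245649e-04]), 'eef_pos': array([180.29264154, 598.18114458, 228.05403078]), 'tcp_rot': array([-3.14046795e+00, -9.25008371e-05,  2.84880372e+00]), 'ft_force': array([-0.00928442, -0.30664868, -0.57644627]), 'moment': array([ 0.05488075, -0.04374158,  0.02519636]), 'opening': 0.9969653868703227}
side {'fx': 563.2643043876317, 'fy': 563.2643043876317, 'cx': 309.2356172353322, 'cy': 235.50108229977513, 'R': array([[ 0.99884122,  0.04246326, -0.02265128],
       [ 0.00779721, -0.60721956, -0.79449582],
       [-0.04749119,  0.79339857, -0.60684702]]), 't': array([-631.99519631,   39.23568554, 1190.70394183])}
top {'fx': 488.8890644007028, 'fy': 488.8890644007028, 'cx': 316.39338631258806, 'cy': 241.38155167387248, 'R': array([[ 0.01996044, -0.99906333,  0.03839331],
       [-0.9908496 , -0.02489418, -0.132655  ],
       [ 0.13348651, -0.03539415, -0.9904184 ]]), 't': array([-54.72702591, 645.63410518, 895.51513232])}
```

View pics/side0.png

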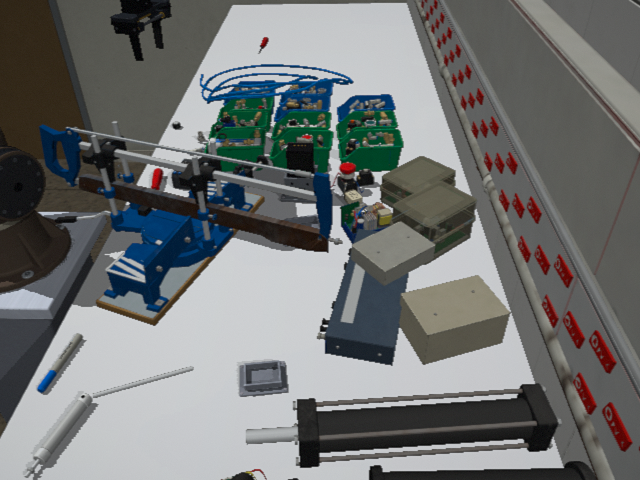

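View pics/top0.png

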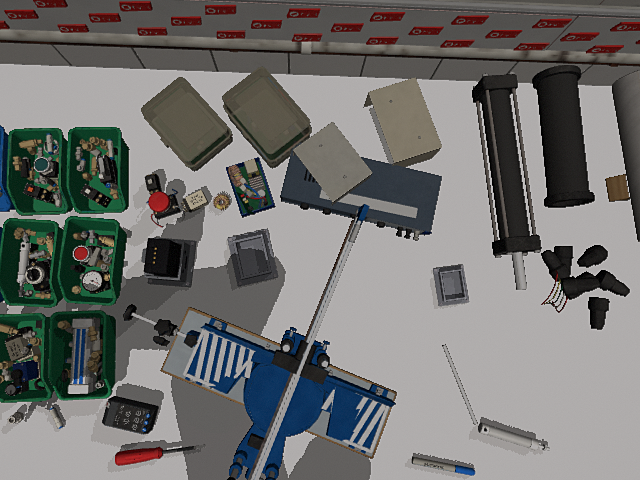

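The top view shows the black pack in its dock at about (165,258), the larger cup at (251,258) and a smaller look-alike cup at (451,285). In the side view the pack is at about (300,158), partly behind the saw. I'll enlarge both.

```bash
python3 - <<'E'
import cv2
t=cv2.imread("pics/top0.png"); s=cv2.imread("pics/side0.png")
cv2.imwrite("pics/c1.png",cv2.resize(t[215:305,125:295],None,fx=4.7,fy=4.7,interpolation=cv2.INTER_CUBIC))
cv2.imwrite("pics/c2.png",cv2.resize(s[120:220,250:390],None,fx=5.5,fy=5.5,interpolation=cv2.INTER_CUBIC))
E
```

```text
(no output)
```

View pics/c1.png

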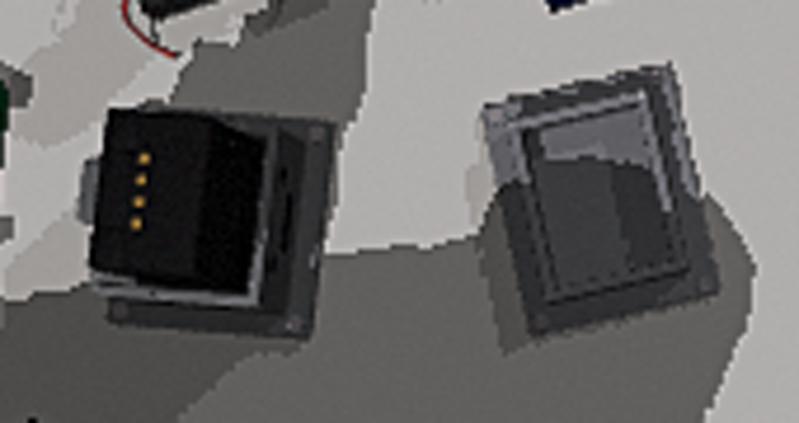

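View pics/c2.png

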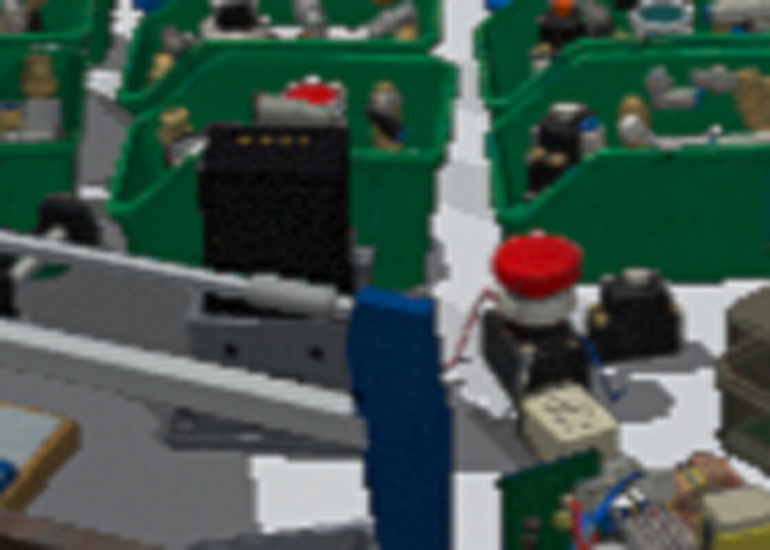

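```bash
python3 - <<'E'
import cv2,numpy as np
t=cv2.imread("pics/top0.png")
g=(255*(t/255.)**.45).astype(np.uint8)
cv2.imwrite("pics/c3.png",cv2.resize(g[228:298,138:208],None,fx=8.5,fy=8.5,interpolation=cv2.INTER_CUBIC))
cv2.imwrite("pics/c4.png",cv2.resize(g[222:297,220:290],None,fx=8,fy=8,interpolation=cv2.INTER_CUBIC))
E
```

```text
(no output)
```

View pics/c3.png

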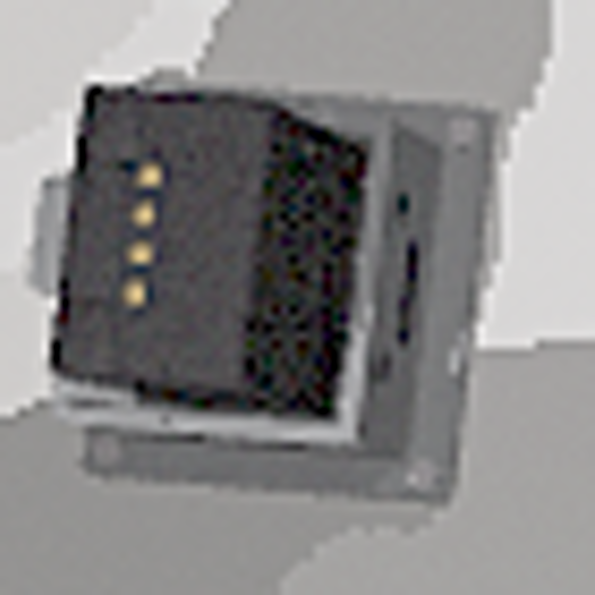

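View pics/c4.png

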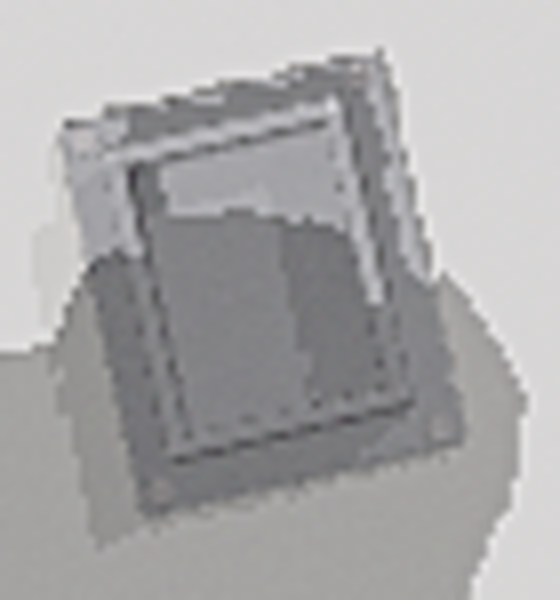

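```bash
cat > h.py <<'E'
import numpy as np
from scipy.optimize import least_squares
import json
def proj(c,X):
    p=np.asarray(X)@c["R"].T+c["t"]; return np.c_[c["fx"]*p[:,0]/p[:,2]+c["cx"],c["fy"]*p[:,1]/p[:,2]+c["cy"]]
def ray(c,u,z):
    d=c["R"].T@np.array([(u[0]-c["cx"])/c["fx"],(u[1]-c["cy"])/c["fy"],1]); o=-c["R"].T@c["t"]
    return o+d*(z-o[2])/d[2]
def loc(p,L):
    x,y,a=p; L=np.asarray(L,float); c,s=np.cos(a),np.sin(a)
    return np.c_[x+c*L[:,0]-s*L[:,1],y+s*L[:,0]+c*L[:,1],L[:,2]]
def fit(c,L,px,p0):
    r=least_squares(lambda p:(proj(c,loc(p,L))-px).ravel(),p0,x_scale=[1,1,.01]); return r.x,r.fun.reshape(-1,2)
def un(px,f,o): return (np.asarray(px,float)+.5)/f-.5+np.array(o)
E
python3 - <<'E'
from cell import *
from h import *
import h
c=read_camera("top")
print("cam",-c["R"].T@c["t"])
px=un([(88,88),(275,103),(243,385),(52,372),(370,148),(335,415)],8.5,(138,228))
L=[(30,20,128),(30,-20,128),(-30,-20,128),(-30,20,128),(30,-20,60),(-30,-20,60)]
p0=[*ray(c,px[:4].mean(0),128)[:2],-.1]
p,r=fit(c,L,px,p0); print("pack",p,np.round(r,1).tolist())
for q,z in zip(px,[128]*4+[60]*2): print(ray(c,q,z).round(1))
print("tab",proj(c,loc(p,[(0,30,101)])), "px seen", un([(40,235)],8.5,(138,228)))
# dock base lower corners: near-right, near-left, far-right
pd=un([(445,500),(85,470),(497,108)],8.5,(138,228))
for q in pd: print("dockbase",ray(c,q,0).round(1),ray(c,q,5).round(1))
# dock mouth outer corners
px=un([(65,125),(380,50),(465,440),(145,515)],8,(220,222))
for z in (0,5):
    L=[(50,41,z),(50,-41,z),(-50,-41,z),(-50,41,z)]
    p,r=fit(c,L,px,[*ray(c,px.mean(0),z)[:2],.2]); print("cup",z,p,np.round(r,1).tolist())
# inner floor/wall tops
E
```

```text
cam [521.27947704  -6.90723973 974.68240684]
pack [ 6.03970812e+02  2.36282010e+02 -6.04888445e-02] [[-0.2, -0.6], [1.1, -0.4], [0.6, 1.0], [-0.4, 0.6], [-0.8, -0.7], [-0.5, -0.1]]
[634.1 254.1 128. ]
[632.  216.3 128. ]
[574.5 219.3 128. ]
[576.3 257.5 128. ]
[631.4 213.   60. ]
[572.7 217.3  60. ]
tab [[144.54236321 255.68703514]] px seen [[142.26470588 255.20588235]]
dockbase [557.  205.6   0. ] [556.8 204.5   5. ]
dockbase [562.1 288.4   0. ] [561.9 286.9   5. ]
dockbase [648.9 198.5   0. ] [648.2 197.4   5. ]
cup 0 [6.18604311e+02 8.50226527e+01 2.49209218e-01] [[-0.5, -0.2], [0.2, 0.3], [0.4, -0.0], [-0.2, -0.1]]
cup 5 [6.18113082e+02 8.45497720e+01 2.49217306e-01] [[-0.7, -0.3], [0.3, 0.1], [0.6, 0.1], [-0.2, 0.1]]
```

```bash
python3 - <<'E'
from cell import *
from h import *
import cv2
for n,s,o,w,h in(("side",8,(275,125),80,75),("top",8,(135,225),80,75)):
    c=read_camera(n); g=(255*(c["img"][:,:,::-1]/255.)**.45).astype(np.uint8)
    im=cv2.resize(g[o[1]:o[1]+h,o[0]:o[0]+w],None,fx=s,fy=s,interpolation=cv2.INTER_CUBIC)
    p=(604,236.3,-.0605)
    for L in ([(30,20,128),(30,-20,128),(-30,-20,128),(-30,20,128)],[(30,20,60),(30,-20,60),(-30,-20,60),(-30,20,60)],[(12,30,86),(12,30,116),(-12,30,116),(-12,30,86)]):
        q=((proj(c,loc(p,L))+.5-np.array(o))*s-.5).round().astype(int)
        cv2.polylines(im,[q],True,(0,255,255),1)
    cv2.imwrite(f"pics/f_{n}.png",im)
E
```

```text
(no output)
```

View pics/f_side.png

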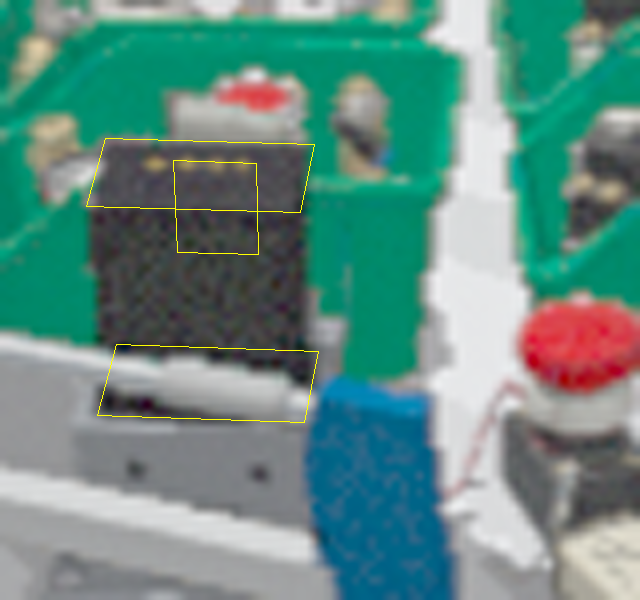

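View pics/f_top.png

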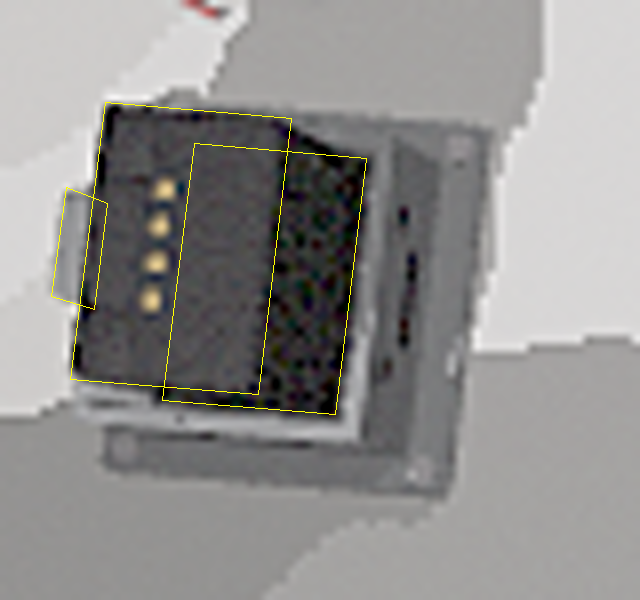

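```bash
python3 - <<'E'
from cell import *
from h import *
cs=read_camera("side");ct=read_camera("top")
def tri(a,b):
    f=lambda X:np.r_[proj(ct,[X])[0]-a,proj(cs,[X])[0]-b]
    r=least_squares(f,[500,100,100]);return r.x.round(0),r.fun.round(1)
for n,a,b in(("bladeend tip top",(362,208),(322,176)),("handle",(240,462),(50,130)),("front clamp rod",(320,345),(195,145)),("relay",(196,201),(352,195)),("estop",(158,202),(347,168)),("clamp knob",(130,312),(175,125))):
    print(n,*tri(a,b))
# TCP rotation check
from scipy.spatial.transform import Rotation as Ro
s=state();print(Ro.from_euler("xyz",s["tcp_rot"]).as_matrix().round(3))
E
```

```text
bladeend tip top [ 667. -100.  257.] [ 0.2  2.   2.2 -0.5]
handle [252.  51. 249.] [11.2 39.  56.9  6.4]
front clamp rod [460. -42. 282.] [ 1.4  6.9  8.7 -0.4]
relay [724. 198.  23.] [ 0.  0.  0. -0.]
estop [712. 262.  57.] [ 0.   0.1  0.1 -0. ]
clamp knob [450. 241. 190.] [ 6.7 37.7 54.5 -4.7]
[[-0.957  0.289 -0.   ]
 [ 0.289  0.957 -0.   ]
 [-0.    -0.    -1.   ]]
```

Candidates: black pack at top (165,258) with its tab towards +y. The larger cup at (251,258) is chosen over the smaller one at (451,285). In the close crop the projected model fits the pack to within about 1 px in both views. Next I turn and travel.

Emit:
play_rows(moves=[[0,0,0,0,0,-0.116,100],[0,0,0,0,0,-0.116,100],[0,0,0,0,0,0,100]])

```text
t: 0.65
eef_pos: [180.4, 598.3, 228.4]
tcp_rot: [-3.141, -0.0, 3.088]
ft_force: [0.2, -0.3, -0.9]
opening: 1.0
```

Emit:
play_rows(moves=[[-0.035,-0.0265,-0.002,0,0,0.007,100],[-0.035,-0.0265,0,0,0,0,100],[-0.035,-0.0265,0,0,0,0,100],[-0.035,-0.0265,0,0,0,0,100],[-0.035,-0.0265,0,0,0,0,100],[-0.035,-0.0265,0,0,0,0,100],[-0.035,-0.0265,0,0,0,0,100],[-0.035,-0.0265,0,0,0,0,100]])

```text
t: 1.45
eef_pos: [450.0, 362.1, 230.4]
tcp_rot: [3.14, 0.0, 3.06]
ft_force: [0.5, 1.3, 0.9]
opening: 0.999
```

```bash
python3 - <<'E'
from cell import *
s=state();print(s["t"],s["eef_pos"],s["tcp_rot"],s["joints"])
E
```

```text
1.45 [449.99493636 362.08939495 230.37556972] [3.14014176e+00 4.46594437e-04 3.05965291e+00] [ 5.62825870e-01  4.21202659e-01  1.67662231e+00  1.03186101e-03
  1.04253898e+00 -9.26550574e-01]
```

Emit:
play_rows(moves=[[-0.033,-0.022,0,0,0,0,100],[-0.033,-0.022,0,0,0,0,100],[-0.033,-0.022,0,0,0,0,100],[-0.033,-0.022,0,0,0,0,100],[-0.022,-0.0146,0,0,0,-0.02,100],[0,0,0,0,0,0,100]])

```text
t: 2.05
eef_pos: [603.2, 236.0, 230.3]
tcp_rot: [3.14, 0.002, 3.052]
ft_force: [-0.8, 1.0, 0.5]
opening: 1.002
```

Emit:
play_rows(moves=[[-0.001,0.0042,0,0,0,-0.029,100],[0,0,0.045,0,0,0,100],[0,0,0.04,0,0,0,100],[0,0,0,0,0,0,100]])

```text
t: 2.45
eef_pos: [603.5, 243.4, 144.8]
tcp_rot: [3.138, 0.005, 3.08]
ft_force: [0.5, 0.1, -0.6]
opening: 1.002
```

```bash
cat >> h.py <<'E'
from scipy.spatial.transform import Rotation as Ro
def togo(s,pos,yaw):
    "shift (mm) and rotvec in tool axes to pos / tool pointing down with tool y at pack-y of yaw"
    R=Ro.from_euler("xyz",s["tcp_rot"]); G=Ro.from_euler("xyz",[np.pi,0,np.pi+yaw])
    return R.inv().apply(np.array(pos)-s["eef_pos"]).round(2),(R.inv()*G).as_rotvec().round(4)
E
python3 - <<'E'
from cell import *
from h import *
import cv2
s=state();print(togo(s,(604.6,240,96),-.0605),s["joints"].round(3))
for n,s_,o,w,h in(("side",6,(255,80),120,95),("top",6,(100,200),120,95)):
    c=read_camera(n); g=(255*(c["img"][:,:,::-1]/255.)**.5).astype(np.uint8)
    cv2.imwrite(f"pics/g_{n}.png",cv2.resize(g[o[1]:o[1]+h,o[0]:o[0]+w],None,fx=s_,fy=s_,interpolation=cv2.INTER_CUBIC))
    if n=="side": cv2.imwrite("pics/g_sidef.png",g)
E
```

```text
(array([-1.09, -3.49, 48.81]), array([ 0.0033,  0.0046, -0.0015])) [ 0.281  0.612  1.581  0.002  0.944 -1.229]
```

View pics/g_sidef.png

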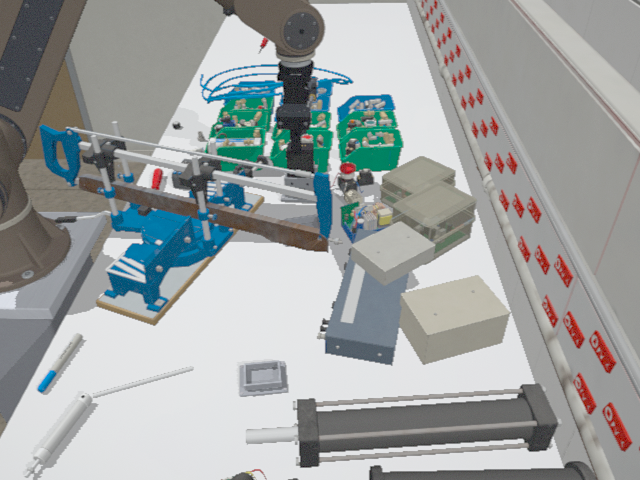

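View pics/g_top.png

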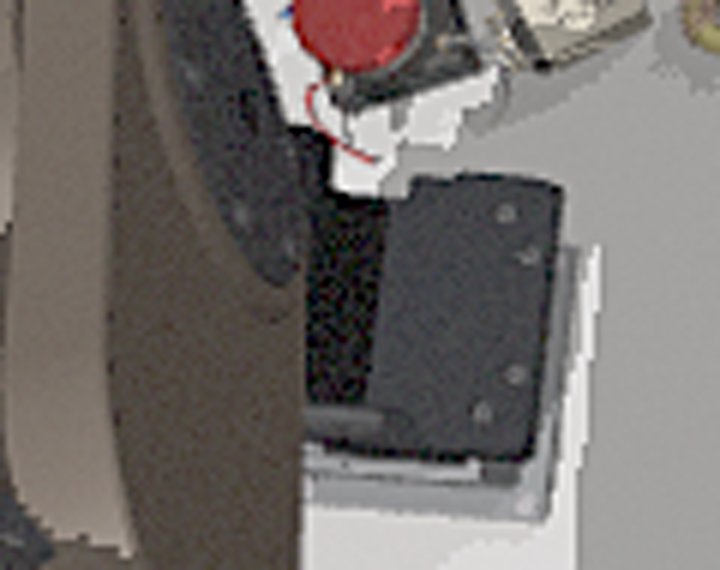

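The side view shows the gripper centred over the pack at about (300,165). In the top view its body is square to the dock, with the estop clear. Correct and descend.

Emit:
play_rows(moves=[[-0.001,-0.0035,0,0.0033,0.0046,0,100],[0,0,0.03,0,0,0,100],[0,0,0.015,0,0,0,100],[0,0,0.002,0,0,0,100],[0,0,0,0,0,0,100]])

```text
t: 3.05
eef_pos: [609.9, 242.4, 111.2]
tcp_rot: [3.136, 0.018, 3.081]
ft_force: [0.6, 0.2, 0.4]
opening: 1.001
```

```bash
python3 - <<'E'
from cell import *
from h import *
s=state();print(s["t"],s["eef_pos"],s["ft_force"],togo(s,(604.6,240,96),-.0605))
E
```

```text
3.05 [609.94811844 242.40626582 111.15898493] [0.59894349 0.21897144 0.40707012] (array([ 5.46, -2.81, 15.05]), array([0.0059, 0.0177, 0.0001]))
```

Emit:
play_rows(moves=[[0,0,0,0,0,0,100],[0,0,0,0,0,0,100]])

```text
t: 3.25
eef_pos: [610.7, 242.6, 113.4]
tcp_rot: [3.135, 0.02, 3.081]
ft_force: [-0.5, -0.1, -0.5]
opening: 1.0
```

```bash
python3 - <<'E'
from cell import *
from h import *
s=state();print(s["t"],s["eef_pos"],s["ft_force"],s["joints"],s["qvel"],s["tau"],togo(s,(604.6,240,96),-.0605))
E
```

```text
3.25 [610.72334124 242.61878936 113.35511607] [-0.52795675 -0.09586012 -0.50773311] [ 2.77814862e-01  6.51843677e-01  1.59921168e+00 -3.95140414e-04
  8.69377564e-01 -1.23234643e+00] [-0.0007088  -0.01212327 -0.00792422 -0.00059666  0.00776886  0.00139962] [ 4.51260625e-03 -6.71797371e+01 -2.18441999e+01 -5.74548860e-03
  2.29289231e-02  9.86563100e-05] (array([ 6.3 , -3.1 , 17.21]), array([0.0067, 0.0201, 0.0001]))
```

```bash
python3 - <<'E'
from cell import *
from h import *
import cv2
for n in("side","top"):
    c=read_camera(n); g=(255*(c["img"][:,:,::-1]/255.)**.5).astype(np.uint8)
    cv2.imwrite(f"pics/k_{n}.png",g)
    if n=="side": cv2.imwrite("pics/k_sc.png",cv2.resize(g[0:200,220:400],None,fx=3.5,fy=3,interpolation=cv2.INTER_CUBIC))
s=state();print(s["t"],s["eef_pos"],s["qvel"])
E
```

```text
3.35 [610.67826913 242.59649318 113.16287426] [ 0.00036507  0.00515645  0.0062896   0.00118797 -0.00245445 -0.0019544 ]
```

View pics/k_sc.png

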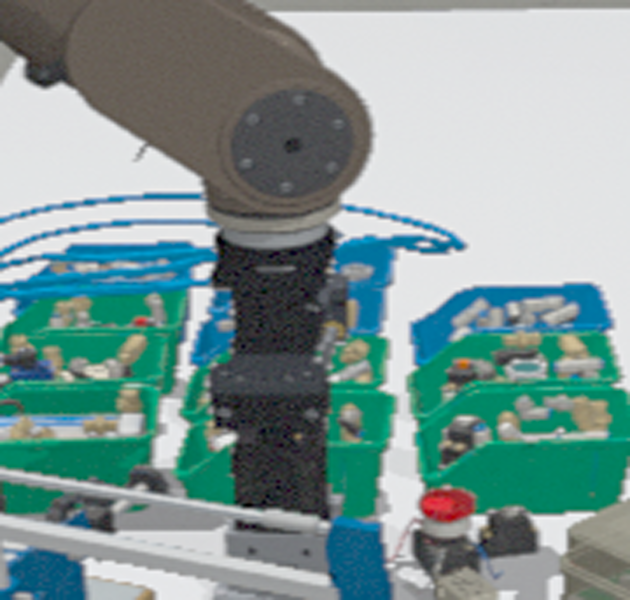

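View pics/k_top.png

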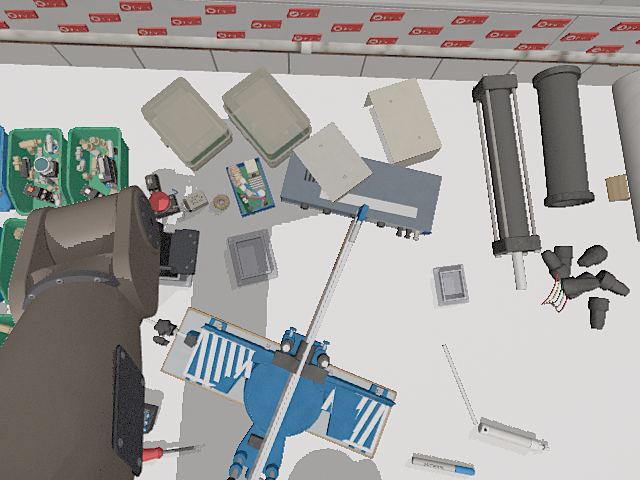

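Emit:
play_rows(moves=[[0.0063,-0.003,0.003,0.0067,0.02,0,100]])

```text
t: 3.45
eef_pos: [604.4, 240.0, 110.6]
tcp_rot: [3.141, 0.001, 3.081]
ft_force: [0.3, 0.0, 0.1]
opening: 1.0
```

```bash
cat > st.py <<'E'
from cell import *
from h import *
import sys
G=(604.6,240,96)
def show(G=G,yaw=-.0605,n=0):
    for _ in range(n): read_camera("top")
    s=state();print(round(s["t"],2),s["eef_pos"].round(2),"F",s["ft_force"].round(1),"M",s["moment"].round(2),"op",round(s["opening"]*95,2),"go",*togo(s,G,yaw))
E
python3 -c "
from st import *
show()
show(n=2)"
```

```text
3.45 [604.42 240.04 110.6 ] F [0.3 0.  0.1] M [ 0.04 -0.   -0.03] op 95.02 go [-0.17 -0.03 14.6 ] [0.0002 0.0005 0.0001]
3.55 [603.64 239.72 109.77] F [ 0.8  1.1 -0.5] M [-0.06 -0.02  0.05] op 95.27 go [-0.96  0.34 13.77] [-0.0006 -0.0017  0.    ]
```

Emit:
play_rows(moves=[[-0.001,0,0.005,0,-0.0017,0,100],[0,0,0.005,0,0,0,100],[0,0,0.004,0,0,0,100]])

```text
t: 3.85
eef_pos: [604.8, 239.6, 95.0]
tcp_rot: [-3.141, 0.0, 3.081]
ft_force: [-0.3, 0.8, 0.3]
opening: 1.003
```

```bash
python3 -c "
from st import *
show()
show(n=1)"
```

```text
3.85 [604.77 239.6   94.95] F [-0.3  0.8  0.3] M [-0.01  0.02  0.06] op 95.3 go [ 0.19  0.39 -1.05] [-0.0005  0.0005 -0.0001]
3.9 [604.49 239.5   94.24] F [-0.4 -0.3 -0.4] M [ 0.05  0.01 -0.02] op 94.97 go [-0.08  0.5  -1.76] [-0.0008 -0.0005 -0.0001]
```

Emit:
play_rows(moves=[[0,0.0005,-0.001,0,0,0,60],[0,0,0,0,0,0,60],[0,0,0,0,0,0,60],[0,0,0,0,0,0,60]])

```text
t: 4.3
eef_pos: [604.5, 240.1, 94.9]
tcp_rot: [-3.141, -0.001, 3.081]
ft_force: [-0.1, 0.1, -0.4]
opening: 0.717
```

```bash
python3 -c "
from st import *
show()"
```

```text
4.3 [604.51 240.12  94.89] F [-0.1  0.1 -0.4] M [-0.05 -0.01  0.01] op 68.15 go [-0.1  -0.12 -1.11] [-0.0009 -0.001  -0.    ]
```

Emit:
play_rows(moves=[[0,0,0,0,0,0,56],[0,0,0,0,0,0,56],[0,0,0,0,0,0,56]])

```text
t: 4.6
eef_pos: [604.6, 240.2, 95.2]
tcp_rot: [-3.141, -0.0, 3.081]
ft_force: [-0.3, 2.6, -0.2]
opening: 0.56
```

Emit:
play_rows(moves=[[0,0,0,0,0,0,53],[0,0,0,0,0,0,53]])

```text
t: 4.8
eef_pos: [604.7, 240.9, 95.3]
tcp_rot: [3.141, -0.0, 3.081]
ft_force: [1.3, 3.1, -0.5]
opening: 0.533
```

```bash
python3 -c "
from st import *
show()"
```

```text
4.8 [604.65 240.91  95.28] F [ 1.3  3.1 -0.5] M [ 0.35 -0.03  0.01] op 50.61 go [-0.   -0.91 -0.72] [ 0.0004 -0.0001 -0.0001]
```

Emit:
play_rows(moves=[[0,0,0,0,0,0,51],[0,0,0,0,0,0,51]])

```text
t: 5.0
eef_pos: [604.6, 241.2, 95.3]
tcp_rot: [3.141, -0.0, 3.081]
ft_force: [-0.2, 4.2, -0.7]
opening: 0.513
```

```bash
python3 -c "
from st import *
show()"
```

```text
5.0 [604.64 241.15  95.28] F [-0.2  4.2 -0.7] M [ 0.54 -0.02  0.02] op 48.75 go [-0.03 -1.15 -0.72] [ 0.0006 -0.      0.0001]
```

Emit:
play_rows(moves=[[0,0.0008,0,0,0,0,50],[0,0,0,0,0,0,49],[0,0,0,0,0,0,49]])

```text
t: 5.3
eef_pos: [604.7, 241.7, 95.4]
tcp_rot: [-3.141, 0.0, 3.082]
ft_force: [0.3, 2.4, 0.5]
opening: 0.5
```

```bash
python3 -c "
from st import *
show()"
```

```text
5.3 [604.7  241.74  95.41] F [0.3 2.4 0.5] M [ 0.11  0.   -0.  ] op 47.53 go [-0.   -1.74 -0.59] [-0.0002  0.      0.0005]
```

Emit:
play_rows(moves=[[0,0,0,0,0,0,48],[0,0,0,0,0,0,48]])

```text
t: 5.5
eef_pos: [604.7, 241.8, 95.4]
tcp_rot: [-3.141, 0.0, 3.082]
ft_force: [0.7, 2.2, 0.2]
opening: 0.497
```

Emit:
play_rows(moves=[[0,0,0,0,0,0,46],[0,0,0,0,0,0,46]])

```text
t: 5.7
eef_pos: [604.7, 241.7, 95.4]
tcp_rot: [-3.141, -0.0, 3.082]
ft_force: [0.2, 0.8, 1.0]
opening: 0.496
```

```bash
python3 -c "
from st import *
show()"
```

```text
5.7 [604.68 241.72  95.41] F [0.2 0.8 1. ] M [0.13 0.08 0.01] op 47.1 go [-0.02 -1.72 -0.59] [-0.0002 -0.      0.0005]
```

Emit:
play_rows(moves=[[0,0,0.0007,0,0,0,46],[0,0,0.0007,0,0,0,46]])

```text
t: 5.9
eef_pos: [604.7, 241.7, 95.3]
tcp_rot: [-3.142, 0.001, 3.082]
ft_force: [-3.9, 2.3, 8.0]
opening: 0.5
```

```bash
python3 -c "
from st import *
show()"
```

```text
5.9 [604.74 241.73  95.32] F [-3.9  2.3  8. ] M [-0.01  0.63 -0.02] op 47.49 go [ 0.04 -1.74 -0.68] [-0.      0.0005  0.0006]
```

Emit:
play_rows(moves=[[0,0,0.0012,0,0,0,46],[0,0,0.0012,0,0,0,46]])

```text
t: 6.1
eef_pos: [604.8, 241.7, 95.3]
tcp_rot: [3.141, 0.001, 3.082]
ft_force: [-3.5, -0.0, 12.2]
opening: 0.498
```

```bash
python3 -c "
from st import *
show()"
```

```text
6.1 [604.76 241.71  95.26] F [-3.5 -0.  12.2] M [-0.13  0.96  0.07] op 47.29 go [ 0.06 -1.72 -0.74] [0.0004 0.0015 0.0006]
```

Emit:
play_rows(moves=[[0,0,0.0018,0,0,0,46],[0,0,0.0018,0,0,0,46]])

```text
t: 6.3
eef_pos: [604.9, 241.7, 95.0]
tcp_rot: [3.141, 0.003, 3.082]
ft_force: [-4.7, -0.7, 15.6]
opening: 0.5
```

```bash
python3 -c "
from st import *
show()"
```

```text
6.3 [604.86 241.69  94.99] F [-4.7 -0.7 15.6] M [-0.25  1.28  0.06] op 47.52 go [ 0.15 -1.7  -1.01] [0.0008 0.0031 0.0006]
```

Emit:
play_rows(moves=[[0,0,0.0023,0,0.003,0,46],[0,0,0.0023,0,0.003,0,46]])

```text
t: 6.5
eef_pos: [605.2, 241.6, 94.2]
tcp_rot: [3.14, -0.0, 3.082]
ft_force: [-5.0, 0.1, 16.8]
opening: 0.496
```

```bash
python3 -c "
from st import *
show()"
```

```text
6.5 [605.23 241.63  94.17] F [-5.   0.1 16.8] M [-0.42  1.06  0.01] op 47.15 go [ 0.54 -1.66 -1.83] [ 0.0015 -0.0004  0.0006]
```

Emit:
play_rows(moves=[[0.0007,0,0.0023,0.0015,0.002,0,46],[0.0004,0,0.0023,0,0.002,0,46]])

```text
t: 6.7
eef_pos: [605.3, 241.6, 93.6]
tcp_rot: [3.141, -0.0, 3.082]
ft_force: [-4.6, -1.8, 17.3]
opening: 0.5
```

```bash
python3 -c "
from st import *
show()"
```

```text
6.7 [605.29 241.65  93.65] F [-4.6 -1.8 17.3] M [-0.47  1.04 -0.07] op 47.52 go [ 0.59 -1.69 -2.36] [ 0.001  -0.      0.0006]
```

Emit:
play_rows(moves=[[0.0008,0,0.0025,0.001,0.002,0,46],[0.0006,0,0.0025,0.001,0.002,0,46]])

```text
t: 6.9
eef_pos: [605.3, 241.6, 92.9]
tcp_rot: [3.141, 0.001, 3.082]
ft_force: [-2.9, -1.4, 18.1]
opening: 0.499
```

```bash
python3 -c "
from st import *
show()"
```

```text
6.9 [605.32 241.64  92.94] F [-2.9 -1.4 18.1] M [-0.33  0.88 -0.03] op 47.4 go [ 0.61 -1.68 -3.06] [0.0002 0.0011 0.0005]
```

Emit:
play_rows(moves=[[0.0008,0,0.0025,0.001,0.003,0,46],[0.0006,0,0.0025,0.001,0.003,0,46]])

```text
t: 7.1
eef_pos: [605.4, 241.6, 92.3]
tcp_rot: [-3.141, 0.0, 3.081]
ft_force: [-3.7, -1.5, 17.4]
opening: 0.499
```

```bash
python3 -c "
from st import *
show()"
```

```text
7.1 [605.39 241.6   92.32] F [-3.7 -1.5 17.4] M [-0.32  0.87  0.01] op 47.38 go [ 0.69 -1.65 -3.68] [-0.0005  0.0004  0.0003]
```

Emit:
play_rows(moves=[[0.0008,0,0.0025,0,0.003,0,46],[0.0006,0,0.0025,0,0.003,0,46]])

```text
t: 7.3
eef_pos: [605.5, 241.5, 91.5]
tcp_rot: [3.141, -0.0, 3.081]
ft_force: [-2.5, -0.3, 19.4]
opening: 0.497
```

```bash
python3 -c "
from st import *
show()"
```

```text
7.3 [605.47 241.48  91.45] F [-2.5 -0.3 19.4] M [-0.34  0.83 -0.03] op 47.24 go [ 0.78 -1.53 -4.55] [ 0.0005 -0.0005  0.0003]
```

Emit:
play_rows(moves=[[0.0008,0,0.0025,0,0.002,0,46]])

```text
t: 7.4
eef_pos: [605.5, 241.4, 91.1]
tcp_rot: [3.141, 0.0, 3.081]
ft_force: [-3.5, -0.7, 18.6]
opening: 0.499
```

Emit:
play_rows(moves=[[0.0008,0,0.0024,0,0.002,0,46]])

```text
t: 7.5
eef_pos: [605.4, 241.4, 90.9]
tcp_rot: [3.14, 0.001, 3.082]
ft_force: [-2.9, -1.1, 19.1]
opening: 0.494
```

Emit:
play_rows(moves=[[0.0008,0,0.0024,0.001,0.003,0,46]])

```text
t: 7.6
eef_pos: [605.4, 241.4, 90.8]
tcp_rot: [3.14, 0.001, 3.081]
ft_force: [-3.0, -0.3, 18.7]
opening: 0.492
```

Emit:
play_rows(moves=[[0.0008,0,0.0024,0.001,0.003,0,46]])

```text
t: 7.7
eef_pos: [605.5, 241.5, 90.7]
tcp_rot: [3.141, 0.001, 3.082]
ft_force: [-3.2, -1.2, 18.4]
opening: 0.491
```

```bash
python3 -c "
from st import *
show()"
```

```text
7.7 [605.47 241.46  90.7 ] F [-3.2 -1.2 18.4] M [-0.41  0.7  -0.05] op 46.66 go [ 0.78 -1.5  -5.3 ] [0.001  0.0006 0.0005]
```

Emit:
play_rows(moves=[[0.0008,0,0.002,0.001,0.003,0,45]])

```text
t: 7.8
eef_pos: [605.4, 241.5, 90.7]
tcp_rot: [3.141, 0.0, 3.082]
ft_force: [-2.0, -0.1, 13.3]
opening: 0.493
```

Emit:
play_rows(moves=[[0.0008,0,0.002,0.001,0.003,0,45]])

```text
t: 7.9
eef_pos: [605.4, 241.5, 90.7]
tcp_rot: [3.141, -0.0, 3.082]
ft_force: [-2.2, -0.5, 16.0]
opening: 0.493
```

Emit:
play_rows(moves=[[0.0008,0,0.003,0,0.003,0,45]])

```text
t: 8.0
eef_pos: [605.5, 241.4, 89.9]
tcp_rot: [3.141, -0.0, 3.082]
ft_force: [-2.5, -1.3, 18.2]
opening: 0.49
```

Emit:
play_rows(moves=[[0.0008,0,0.003,0,0.003,0,45]])

```text
t: 8.1
eef_pos: [605.5, 241.4, 89.2]
tcp_rot: [3.14, -0.0, 3.082]
ft_force: [-3.5, -0.7, 19.2]
opening: 0.492
```

```bash
python3 - <<'E'
from st import *
import cv2
c=read_camera("side");a=c["img"][:,:,::-1]
b=cv2.imread("pics/side0.png")
f=lambda im:cv2.resize((255*(im[125:200,275:325]/255.)**.45).astype(np.uint8),None,fx=8,fy=8,interpolation=cv2.INTER_CUBIC)
cv2.imwrite("pics/m.png",np.hstack([f(b),f(a)]))
show()
E
```

```text
8.15 [605.53 241.35  89.04] F [-1.5 -0.7 15.2] M [-0.56  0.56 -0.01] op 46.78 go [ 0.85 -1.39 -6.96] [ 0.0013 -0.0003  0.0005]
```

View pics/m.png

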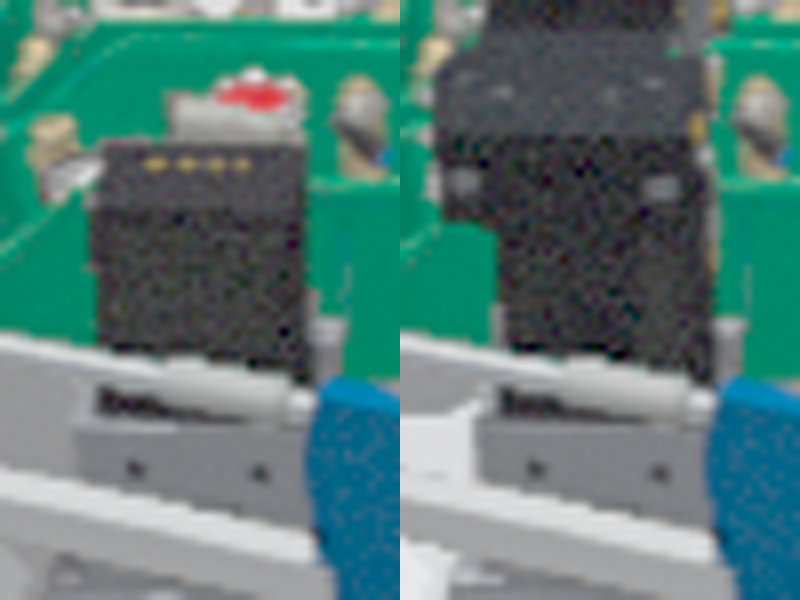

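Emit:
play_rows(moves=[[0.0008,0,0.0025,0.001,0.002,0,44]])

```text
t: 8.25
eef_pos: [605.5, 241.3, 88.8]
tcp_rot: [3.141, 0.0, 3.082]
ft_force: [-2.9, -0.3, 19.2]
opening: 0.49
```

Emit:
play_rows(moves=[[0.0008,0,0.0026,0.001,0.003,0,44]])

```text
t: 8.35
eef_pos: [605.5, 241.3, 88.4]
tcp_rot: [3.141, 0.0, 3.082]
ft_force: [-3.0, -1.2, 18.7]
opening: 0.493
```

Emit:
play_rows(moves=[[0.0008,0,0.0026,0.001,0.003,0,44]])

```text
t: 8.45
eef_pos: [605.6, 241.3, 88.2]
tcp_rot: [3.141, 0.0, 3.082]
ft_force: [-4.4, -1.8, 19.2]
opening: 0.493
```

Emit:
play_rows(moves=[[0.0008,0,0.0026,0.001,0.003,0,44]])

```text
t: 8.55
eef_pos: [605.6, 241.2, 87.9]
tcp_rot: [-3.141, -0.0, 3.081]
ft_force: [-3.4, -2.3, 20.6]
opening: 0.491
```

```bash
python3 -c "
from st import *
show()"
```

```text
8.55 [605.6  241.24  87.92] F [-3.4 -2.3 20.6] M [-0.38  0.81 -0.01] op 46.69 go [ 0.92 -1.3  -8.08] [-0.0002 -0.      0.0004]
```

Emit:
play_rows(moves=[[0.0008,0,0.0027,0,0.003,0,44]])

```text
t: 8.65
eef_pos: [605.6, 241.2, 87.6]
tcp_rot: [3.141, -0.0, 3.082]
ft_force: [-4.3, -1.6, 19.9]
opening: 0.486
```

Emit:
play_rows(moves=[[0.0008,0,0.0027,0,0.003,0,44]])

```text
t: 8.75
eef_pos: [605.6, 241.0, 87.2]
tcp_rot: [3.141, -0.001, 3.082]
ft_force: [-2.1, -14.0, 13.6]
opening: 0.482
```

Emit:
play_rows(moves=[[0.0008,0,0.0027,0,0.003,0,44]])

```text
t: 8.85
eef_pos: [605.4, 239.5, 86.1]
tcp_rot: [-3.14, -0.002, 3.082]
ft_force: [-0.5, -12.0, 11.6]
opening: 0.451
```

Snap felt: the opening fell to 45% and Fy went to -12 N. I stop pressing, yield towards -y and keep squeezing.

Emit:
play_rows(moves=[[0,-0.0015,0,0,0,0,42]])

```text
t: 8.95
eef_pos: [605.8, 237.6, 87.0]
tcp_rot: [-3.141, -0.0, 3.082]
ft_force: [-2.2, 3.5, 7.1]
opening: 0.429
```

```bash
python3 -c "
from st import *
show()"
```

```text
8.95 [605.79 237.63  87.04] F [-2.2  3.5  7.1] M [ 0.72  0.32 -0.04] op 40.72 go [ 1.33  2.29 -8.96] [-0.0011 -0.0003  0.0007]
```

Emit:
play_rows(moves=[[0.0003,0.0007,-0.0005,0,0,0,40],[0,0,-0.0005,0,0,0,39.5]])

```text
t: 9.15
eef_pos: [606.0, 237.5, 89.8]
tcp_rot: [-3.141, 0.001, 3.081]
ft_force: [-2.1, 2.1, 5.9]
opening: 0.424
```

```bash
python3 -c "
from st import *
show()"
```

```text
9.15 [606.01 237.53  89.77] F [-2.1  2.1  5.9] M [0.66 0.6  0.02] op 40.28 go [ 1.55  2.37 -6.23] [-0.001   0.0011 -0.0002]
```

Emit:
play_rows(moves=[[0.0008,0.0003,-0.003,-0.001,0.001,0,39.5],[0.0003,0,-0.004,0,0,0,39.5],[0,0,-0.004,0,0,0,39.5]])

```text
t: 9.45
eef_pos: [605.4, 237.2, 101.9]
tcp_rot: [-3.142, 0.002, 3.08]
ft_force: [-0.3, 0.4, -3.4]
opening: 0.422
```

```bash
python3 -c "
from st import *
show()"
```

```text
9.45 [605.43 237.23 101.91] F [-0.3  0.4 -3.4] M [0.04 0.02 0.05] op 40.07 go [1.01 2.71 5.91] [-0.      0.0015 -0.0008]
```

Emit:
play_rows(moves=[[0.0002,0,-0.005,0,0.0015,0,39.5],[0.0002,0,-0.006,0,0,0,39.5],[0.0002,0,-0.006,0,0,0,39.5],[0.0002,0,-0.006,0,0,0,39.5]])

```text
t: 9.85
eef_pos: [603.5, 236.7, 124.9]
tcp_rot: [-3.14, -0.004, 3.08]
ft_force: [0.2, -0.5, -3.2]
opening: 0.423
```

```bash
python3 -c "
from st import *
show()"
```

```text
9.85 [603.55 236.73 124.86] F [ 0.2 -0.5 -3.2] M [ 0.09 -0.03 -0.05] op 40.18 go [-0.96  3.37 28.85] [-0.0015 -0.004  -0.001 ]
```

Emit:
play_rows(moves=[[-0.001,0,-0.004,-0.0015,-0.004,0,39.5],[-0.0008,0,-0.006,0,-0.001,0,39.5],[-0.0005,0,-0.006,0,0,0,39.5],[-0.0005,0,-0.006,0,0,0,39.5]])

```text
t: 10.25
eef_pos: [606.4, 236.6, 148.8]
tcp_rot: [-3.142, 0.001, 3.08]
ft_force: [-0.1, -0.2, -2.6]
opening: 0.426
```

```bash
python3 -c "
from st import *
show()"
```

```text
10.25 [606.38 236.6  148.81] F [-0.1 -0.2 -2.6] M [-0.02  0.02 -0.01] op 40.5 go [ 2.05  3.29 52.81] [-0.      0.0013 -0.0009]
```

Emit:
play_rows(moves=[[0,0,-0.01,0,0.001,0,39.5],[0,0,-0.01,0,0,0,39.5],[0,0,0,0,0,0,39.5]])

```text
t: 10.55
eef_pos: [606.8, 236.7, 171.8]
tcp_rot: [3.141, 0.002, 3.08]
ft_force: [-0.0, 0.0, -4.1]
opening: 0.425
```

```bash
python3 - <<'E'
from st import *
import cv2
c=read_camera("side");a=c["img"][:,:,::-1]
o=(270,90)
cv2.imwrite("pics/n.png",cv2.resize((255*(a[o[1]:o[1]+100,o[0]:o[0]+80]/255.)**.45).astype(np.uint8),None,fx=6,fy=6,interpolation=cv2.INTER_CUBIC))
c=read_camera("top");a=c["img"][:,:,::-1]
cv2.imwrite("pics/nt.png",cv2.resize((255*(a[200:300,100:280]/255.)**.45).astype(np.uint8),None,fx=4.4,fy=4.4,interpolation=cv2.INTER_CUBIC))
show()
E
```

```text
10.65 [606.31 236.53 170.44] F [-0.  -0.6 -3.3] M [ 0.05 -0.03  0.01] op 40.53 go [ 1.93  3.36 74.44] [-0.      0.0001 -0.0009]
```

View pics/n.png

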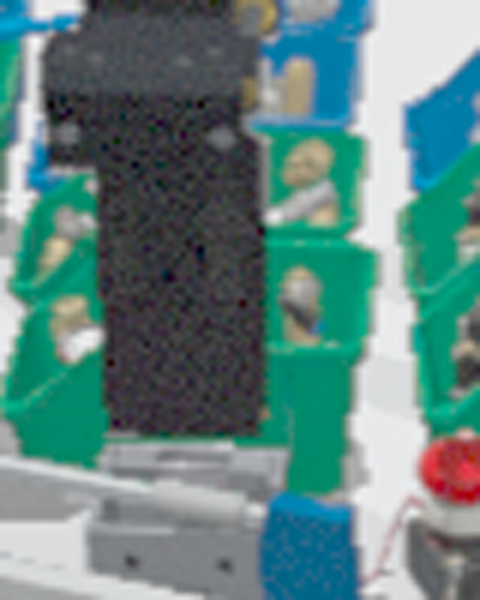

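View pics/nt.png

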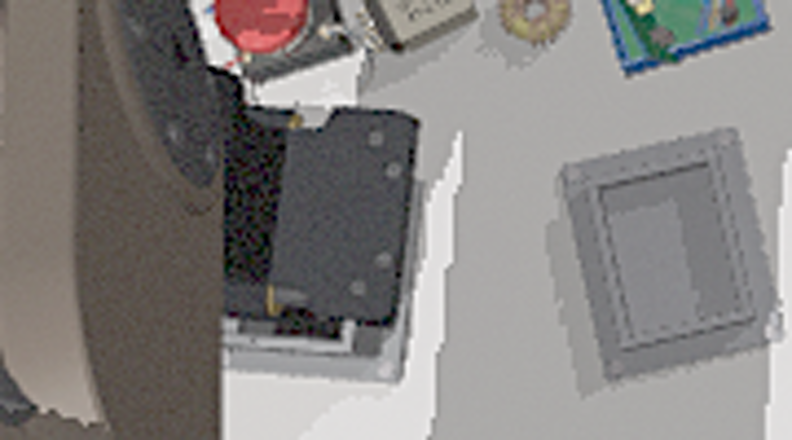

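```bash
python3 - <<'E'
from st import *
c=read_camera("side")
for q in un([(106,432),(262,437)],6,(270,90)):
    o=-c["R"].T@c["t"]; d=c["R"].T@np.array([(q[0]-c["cx"])/c["fx"],(q[1]-c["cy"])/c["fy"],1])
    k=(216-o[1])/d[1]; print(q,(o+k*d).round(1))
show()
E
```

```text
[287.25       161.58333333] [576.  216.  100.4]
[313.25       162.41666667] [634.9 216.   98.3]
10.7 [606.13 236.48 169.92] F [ 0.3 -0.1 -3.7] M [0.04 0.   0.04] op 40.11 go [ 1.69  3.45 73.92] [-0.0003 -0.0007 -0.0009]
```

Emit:
play_rows(moves=[[-0.003,-0.015,0,0,0,0,39.5],[-0.004,-0.025,0,0,0,0,39.5],[-0.004,-0.03,0,0,0,0,39.5],[-0.004,-0.03,0,0,0,0,39.5],[-0.003,-0.025,0,0,0,0,39.5],[-0.002,-0.015,0,0,0,0,39.5],[0,-0.005,0,0,0,0,39.5]])

```text
t: 11.4
eef_pos: [616.3, 82.0, 166.7]
tcp_rot: [-3.14, -0.005, 3.082]
ft_force: [-0.2, 0.6, -2.4]
opening: 0.43
```

```bash
python3 - <<'E'
from st import *
show((618.3,85.3,170),.249)
print(state()["joints"])
E
```

```text
11.4 [616.34  82.03 166.73] F [-0.2  0.6 -2.4] M [ 0.03 -0.07  0.03] op 40.82 go [-1.74  3.37 -3.28] [-0.0009 -0.0057 -0.3087]
[ 2.66597430e-02  5.52915928e-01  1.63010419e+00 -1.54900529e-03
  9.64169096e-01 -1.48357316e+00]
```

Emit:
play_rows(moves=[[-0.001,0.002,0,0,-0.003,-0.07,39.5],[0,0,0,0,0,-0.09,39.5],[0,0,0,0,0,-0.08,39.5],[0,0,0,0,0,-0.05,39.5],[0,0,0,0,0,-0.01,39.5]])

```text
t: 11.9
eef_pos: [616.9, 84.7, 165.8]
tcp_rot: [3.141, -0.004, -2.89]
ft_force: [-0.2, 0.1, -3.4]
opening: 0.427
```

```bash
python3 - <<'E'
from st import *
show((618.3,85.3,170),.249)
import cv2
for n,o,w,h,f in(("side",(260,100),100,110,5.4),("top",(190,200),130,110,5.4)):
    c=read_camera(n); a=c["img"][:,:,::-1]
    im=cv2.resize((255*(a[o[1]:o[1]+h,o[0]:o[0]+w]/255.)**.45).astype(np.uint8),None,fx=f,fy=f,interpolation=cv2.INTER_CUBIC)
    p=(618.3,84.8,.249)
    for L in ([(sx*34,sy*25,22) for sx,sy in((1,1),(1,-1),(-1,-1),(-1,1))],[(sx*50,sy*41,2.) for sx,sy in((1,1),(1,-1),(-1,-1),(-1,1))]):
        q=((proj(c,loc(p,L))+.5-np.array(o))*f-.5).round().astype(int)
        cv2.polylines(im,[q],True,(0,255,255),1)
    cv2.imwrite(f"pics/p_{n}.png",im)
show((618.3,85.3,170),.249)
E
```

```text
11.9 [616.91  84.69 165.79] F [-0.2  0.1 -3.4] M [0.03 0.07 0.01] op 40.56 go [-1.48  0.25 -4.21] [ 0.0002 -0.0043  0.0023]
12.0 [616.92  84.59 165.82] F [ 0.4 -0.3 -3.2] M [ 0.05  0.01 -0.01] op 40.57 go [-1.49  0.35 -4.19] [ 0.0002 -0.0043  0.0001]
```

View pics/p_side.png

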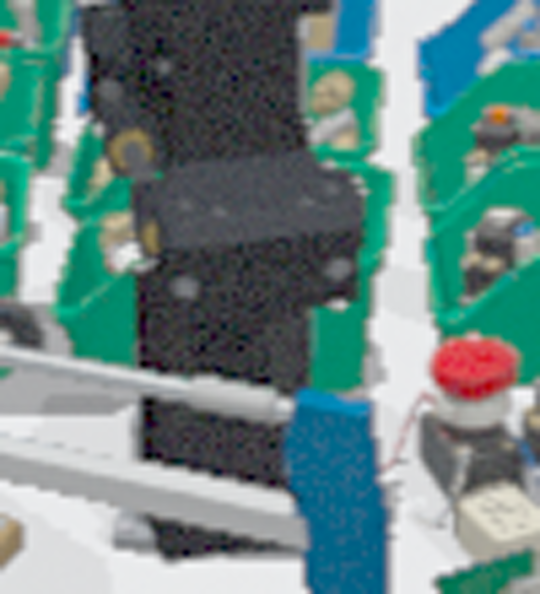

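View pics/p_top.png

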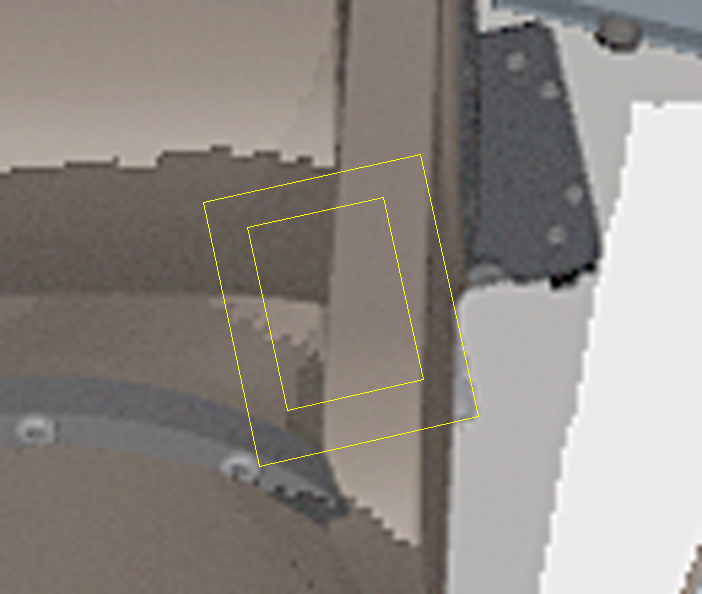

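```bash
python3 - <<'E'
from st import *
import cv2
c=read_camera("top"); a=cv2.imread("pics/top0.png"); o=(215,217);w=75;h=85;f=7
im=cv2.resize((255*(a[o[1]:o[1]+h,o[0]:o[0]+w]/255.)**.45).astype(np.uint8),None,fx=f,fy=f,interpolation=cv2.INTER_CUBIC)
p=(618.3,84.8,.249); S=((1,1),(1,-1),(-1,-1),(-1,1))
for L in ([(x*34,y*25,22) for x,y in S],[(x*39,y*30,22) for x,y in S],[(x*34,y*25,5) for x,y in S],[(x*50,y*41,2.) for x,y in S]):
    q=((proj(c,loc(p,L))+.5-np.array(o))*f-.5).round().astype(int)
    cv2.polylines(im,[q],True,(0,0,255),1)
c2=read_camera("side"); b=c2["img"][:,:,::-1]; o=(250,150);w=110;h=110;f=5
im2=cv2.resize((255*(b[o[1]:o[1]+h,o[0]:o[0]+w]/255.)**.45).astype(np.uint8),None,fx=f,fy=f,interpolation=cv2.INTER_CUBIC)
for L in ([(x*34,y*25,22) for x,y in S],[(x*50,y*41,2.) for x,y in S]):
    q=((proj(c2,loc(p,L))+.5-np.array(o))*f-.5).round().astype(int)
    cv2.polylines(im2,[q],True,(0,0,255),1)
q=[(606,84.7-20)]
cv2.imwrite("pics/q.png",im);cv2.imwrite("pics/q2.png",im2)
E
```

```text
(no output)
```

View pics/q.png

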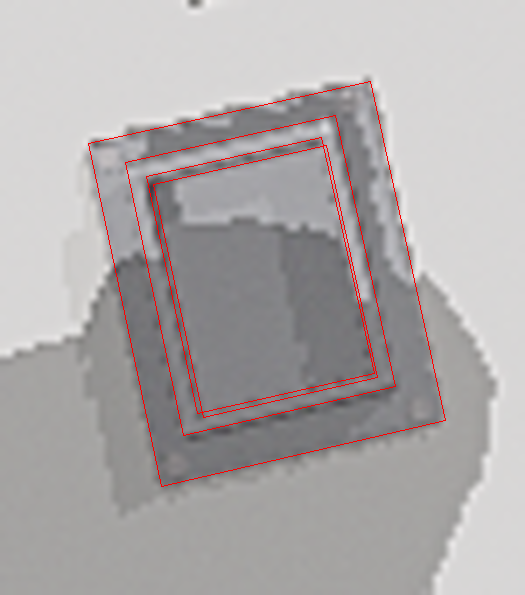

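View pics/q2.png

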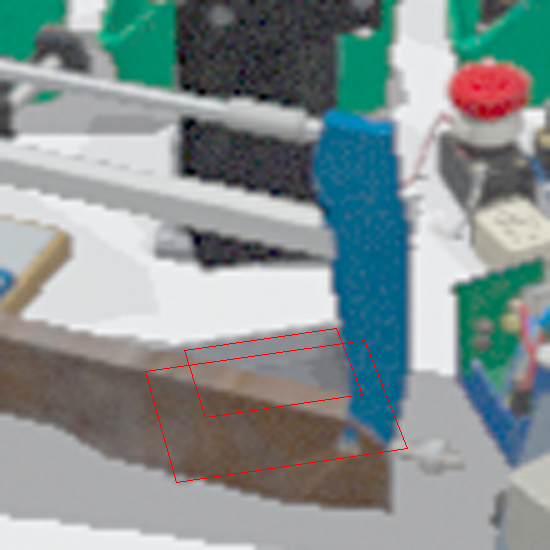

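```bash
python3 - <<'E'
from st import *
c=read_camera("side"); q=un([(205,268)],5,(250,150))[0]
o=-c["R"].T@c["t"]; d=c["R"].T@np.array([(q[0]-c["cx"])/c["fx"],(q[1]-c["cy"])/c["fy"],1])
print((o+(57.4-o[1])/d[1]*d).round(1))
show((618.3,85.3,170),.249)
E
```

```text
[594.3  57.4  94.4]
12.15 [617.    84.31 165.91] F [ 0.1  0.9 -3.2] M [0.05 0.   0.03] op 40.48 go [-1.49  0.64 -4.1 ] [ 0.0001 -0.0041 -0.0003]
```

Emit:
play_rows(moves=[[-0.0015,0.0006,0.005,0,-0.004,0,39.5],[0,0,0.01,0,0,0,39.5],[0,0,0.01,0,0,0,39.5],[0,0,0.01,0,0,0,39.5],[0,0,0.003,0,0,0,39.5]])

```text
t: 12.65
eef_pos: [618.2, 85.4, 124.3]
tcp_rot: [3.141, -0.0, -2.895]
ft_force: [-0.2, 0.1, -2.5]
opening: 0.427
```

```bash
python3 - <<'E'
from st import *
show((618.3,85.3,76.5),.249)
E
```

```text
12.65 [618.2   85.37 124.3 ] F [-0.2  0.1 -2.5] M [ 0.03  0.04 -0.07] op 40.53 go [-0.08 -0.1  47.8 ] [ 0.0002 -0.0001 -0.002 ]
```

Emit:
play_rows(moves=[[0,0,0.006,0,0,-0.002,39.5],[0,0,0.008,0,0,0,39.5],[0,0,0.006,0,0,0,39.5],[0,0,0.001,0,0,0,39.5]])

```text
t: 13.05
eef_pos: [618.0, 85.3, 100.6]
tcp_rot: [3.141, -0.001, -2.893]
ft_force: [-0.3, 1.1, -3.0]
opening: 0.429
```

```bash
python3 - <<'E'
from st import *
show((618.3,85.3,76.5),.249,n=1)
E
```

```text
13.1 [618.08  85.3  100.75] F [ 0.5  0.3 -4.7] M [ 0.08  0.07 -0.01] op 40.44 go [-0.24 -0.07 24.25] [ 0.0004 -0.0012  0.0001]
```

Well aligned. I lower it slowly into the cup, watching the force.

Emit:
play_rows(moves=[[0,0,0.004,0,-0.001,0,39.5],[0,0,0.004,0,0,0,39.5],[0,0,0.003,0,0,0,39.5]])

```text
t: 13.4
eef_pos: [618.6, 85.3, 89.9]
tcp_rot: [-3.142, 0.002, -2.892]
ft_force: [0.0, 1.0, -2.9]
opening: 0.424
```

Emit:
play_rows(moves=[[0,0,0.003,0,0,0,39.5],[0,0,0.002,0,0,0,39.5]])

```text
t: 13.6
eef_pos: [618.7, 85.3, 84.5]
tcp_rot: [-3.142, 0.002, -2.893]
ft_force: [-0.4, -0.6, -4.0]
opening: 0.425
```

```bash
python3 - <<'E'
from st import *
show((618.3,85.3,76.5),.249)
E
```

```text
13.6 [618.65  85.34  84.48] F [-0.4 -0.6 -4. ] M [ 0.06 -0.02  0.04] op 40.36 go [0.37 0.05 7.98] [-0.      0.0019  0.    ]
```

Emit:
play_rows(moves=[[0.0003,0,0.0015,0,0.002,0,39.5],[0,0,0.0015,0,0,0,39.5]])

```text
t: 13.8
eef_pos: [618.4, 85.3, 81.2]
tcp_rot: [-3.142, -0.0, -2.893]
ft_force: [-0.6, -0.9, -3.2]
opening: 0.425
```

Emit:
play_rows(moves=[[0,0,0.0015,0,0,0,39.5]])

```text
t: 13.9
eef_pos: [618.5, 85.2, 80.5]
tcp_rot: [-3.141, 0.0, -2.893]
ft_force: [-8.1, -1.5, 21.2]
opening: 0.427
```

Emit:
play_rows(moves=[[0,0,0.001,0,0,0,39.5]])

```text
t: 14.0
eef_pos: [618.6, 85.2, 80.6]
tcp_rot: [-3.141, 0.001, -2.892]
ft_force: [-4.4, -1.1, 9.1]
opening: 0.426
```

Emit:
play_rows(moves=[[0,0,0.001,0,0,0,39.5]])

```text
t: 14.1
eef_pos: [618.5, 85.2, 80.6]
tcp_rot: [-3.141, 0.001, -2.892]
ft_force: [-2.7, -0.2, 6.4]
opening: 0.426
```

Emit:
play_rows(moves=[[0,0,-0.0003,0,0,0,41.5],[0,0.0004,0,0,0,0,43],[0,0.0007,0,0,0,0,44.5],[0,0.0007,0,0,0,0,46]])

```text
t: 14.5
eef_pos: [618.3, 87.0, 81.1]
tcp_rot: [-3.141, 0.002, -2.893]
ft_force: [-1.1, -0.1, -3.9]
opening: 0.456
```

```bash
python3 - <<'E'
from st import *
show((618.3,85.3,80.5),.249)
E
```

```text
14.5 [618.27  87.04  81.11] F [-1.1 -0.1 -3.9] M [0.12 0.01 0.09] op 43.31 go [ 0.4  -1.69  0.61] [-0.0006  0.0019  0.    ]
```

Emit:
play_rows(moves=[[0,0.0007,0.0006,0,0.001,0,47.5],[0,0.0007,0.0004,0,0,0,49],[0,0.0007,0,0,0,0,50.5],[0,0.0007,0,0,0,0,52]])

```text
t: 14.9
eef_pos: [617.7, 90.0, 80.5]
tcp_rot: [-3.141, 0.001, -2.892]
ft_force: [-0.9, -0.7, -2.2]
opening: 0.511
```

```bash
python3 - <<'E'
from st import *
show((618.3,85.3,80.5),.249)
E
```

```text
14.9 [617.7   90.04  80.47] F [-0.9 -0.7 -2.2] M [-0.22 -0.   -0.02] op 48.56 go [ 0.59 -4.74 -0.02] [-0.0008  0.0013  0.0003]
```

Emit:
play_rows(moves=[[0,0.0003,0.0005,0,0,0,53],[0,0,0.0003,0,0,0,54],[0,0,0,0,0,0,56]])

```text
t: 15.2
eef_pos: [618.0, 90.8, 80.3]
tcp_rot: [-3.141, 0.003, -2.892]
ft_force: [-0.1, -0.1, 0.6]
opening: 0.552
```

```bash
python3 - <<'E'
from st import *
show((618.3,85.3,80.5),.249)
E
```

```text
15.2 [617.97  90.75  80.33] F [-0.1 -0.1  0.6] M [ 0. -0.  0.] op 52.41 go [ 1.03 -5.37 -0.17] [-0.0008  0.0026  0.0003]
```

Emit:
play_rows(moves=[[0,0,0,0,0,0,70],[0,0,0,0,0,0,85],[0,0,0,0,0,0,90],[0,0,0,0,0,0,90],[0,0,0,0,0,0,90]])

```text
t: 15.7
eef_pos: [618.3, 90.5, 80.2]
tcp_rot: [-3.141, 0.003, -2.892]
ft_force: [-0.1, -0.8, -0.5]
opening: 0.883
```

Emit:
play_rows(moves=[[0,0,-0.008,0,0.002,0,90],[0,0,-0.012,0,0,0,90],[0,0,-0.015,0,0,0,90],[0,0,-0.015,0,0,0,90],[0,0,-0.015,0,0,0,90]])

```text
t: 16.2
eef_pos: [617.7, 90.5, 149.0]
tcp_rot: [-3.141, -0.001, -2.892]
ft_force: [0.5, 0.3, -0.8]
opening: 0.902
```

```bash
python3 - <<'E'
from st import *
show((618.3,85.3,200),.249)
E
```

```text
16.2 [617.7   90.52 149.02] F [ 0.5  0.3 -0.8] M [-0.01  0.06  0.03] op 85.66 go [  0.76  -5.24 -50.98] [-0.0006 -0.0011  0.0001]
```

Raise clear, then move off towards the dock side for a view.

Emit:
play_rows(moves=[[0,0,-0.02,0,0,0,90],[0,0,-0.03,0,0,0,90],[0,0,-0.03,0,0,0,90],[0,0.03,-0.01,0,0,0,90],[0,0.045,0,0,0,0,90],[0,0.045,0,0,0,0,90],[0,0.045,0,0,0,0,90],[0,0.03,0,0,0,0,90]])

```text
t: 17.0
eef_pos: [569.8, 282.0, 255.9]
tcp_rot: [-3.14, 0.012, -2.9]
ft_force: [0.1, -0.2, 0.2]
opening: 0.899
```

```bash
python3 - <<'E'
from st import *
import cv2
show((618.3,85.3,200),.249)
S=((1,1),(1,-1),(-1,-1),(-1,1))
c=read_camera("top");a=c["img"][:,:,::-1];o=(100,180);w=190;h=130;f=4.2
cv2.imwrite("pics/zt.png",cv2.resize((255*(a[o[1]:o[1]+h,o[0]:o[0]+w]/255.)**.45).astype(np.uint8),None,fx=f,fy=f,interpolation=cv2.INTER_CUBIC))
o=(215,217);w=75;h=85;f=7
im=cv2.resize((255*(a[o[1]:o[1]+h,o[0]:o[0]+w]/255.)**.45).astype(np.uint8),None,fx=f,fy=f,interpolation=cv2.INTER_CUBIC)
p=(618.3,84.8,.249)
for L in ([(x*30,y*20,113) for x,y in S],):
    q=((proj(c,loc(p,L))+.5-np.array(o))*f-.5).round().astype(int); cv2.polylines(im,[q],True,(0,0,255),1)
cv2.imwrite("pics/zt2.png",im)
c=read_camera("side");a=c["img"][:,:,::-1];cv2.imwrite("pics/zs.png",cv2.resize((255*(a[100:250,240:400]/255.)**.45).astype(np.uint8),None,fx=4,fy=4,interpolation=cv2.INTER_CUBIC))
E
```

```text
17.0 [569.79 281.95 255.88] F [ 0.1 -0.2  0.2] M [ 0.01 -0.   -0.02] op 85.43 go [   0.72 -202.44   56.26] [-0.0019  0.0124 -0.007 ]
```

View pics/zt.png

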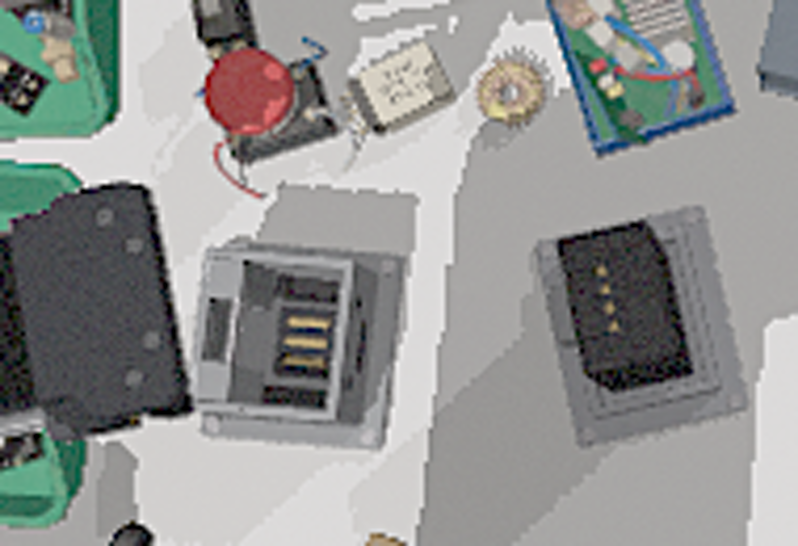

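View pics/zt2.png

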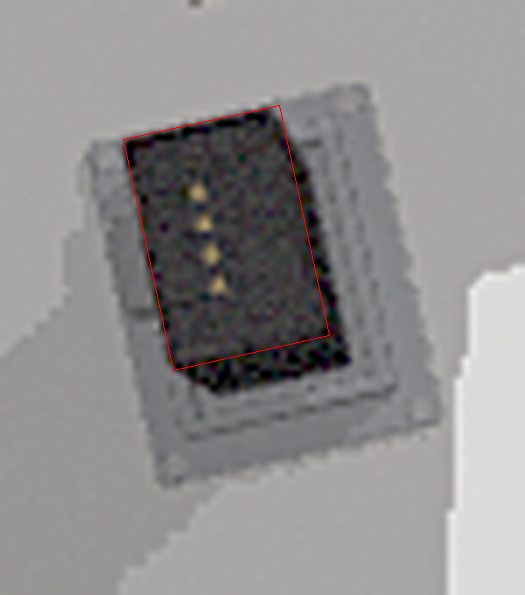

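View pics/zs.png

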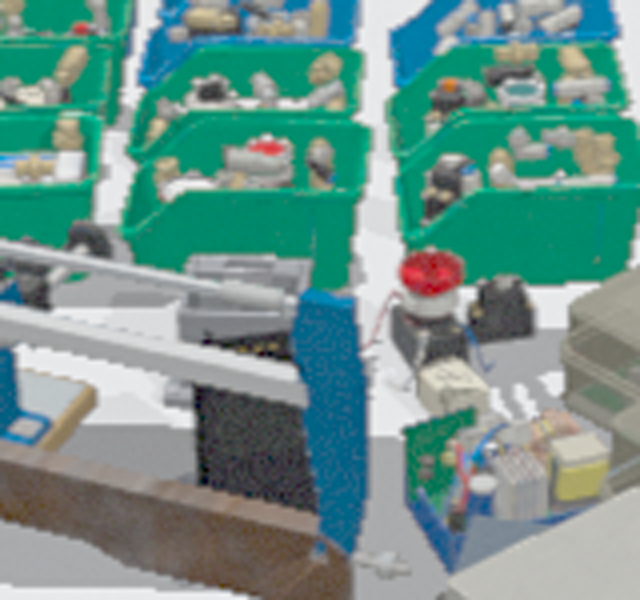

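The top view shows the dock empty. The pack stands upright in the larger cup, and its top face matches the outline predicted for a pack on the cup floor. The relay, choke and estop look unmoved. Let the arm settle, then hand in.

Emit:
play_rows(moves=[[0,0,0,0,0,0,90],[0,0,0,0,0,0,90]])

```text
t: 17.3
eef_pos: [569.5, 282.4, 257.1]
tcp_rot: [-3.14, 0.013, -2.896]
ft_force: [-0.1, -0.2, 0.4]
opening: 0.9
```

```bash
python3 - <<'E'
from cell import *
import numpy as np
s=state();print(s["t"],s["eef_pos"],np.abs(s["qvel"]).max(),s["ft_force"])
print(job_done())
E
```

```text
17.3 [569.47113109 282.38878158 257.05066415] 0.009634144334450036 [-0.14169416 -0.24018432  0.36929914]
the job is handed in; nothing more can be done
None
```

The battery pack is out of the charging dock and standing upright in the larger storage cup. I handed the job in at 17.3 s, with the gripper open and touching nothing.

- **Release:** I squeezed the tab and pressed the pack down in small steps, reaching at most 21 N. The tab snapped in after about 8 to 9 mm. I stopped pressing, let the gripper yield towards -y (about 14 N sideways at the peak), and drew the pack straight up while still squeezed.
- **Placing:** The pack touched the cup floor with a brief 21 N. That was at the height expected if it had not slipped in the fingers. I then opened the fingers slowly, following the tab as it sprang back.
- **Last checks:** In the top view the pack's top face matches the outline predicted for a pack standing centred on the cup floor. The dock is empty, and the relay, choke and emergency stop look unmoved.
- **Not settled:** Two camera estimates of the pack's height in the fingers came out about 4 mm above the no-slip value. The floor contact and the final picture both agree with no slip. Grip force has no reading, so I set it only by how far I told the fingers to close.

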